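Sort left and right wrist splints through a tipping-pan diverter

TASK

Sort the two returned wrist splints through the tipping-pan sorter, the left-hand one first. For each, push the sorter's lever over to its side (left-hand splint: the robot's left bin, right-hand splint: the right bin) until you feel it press firmly against its stop, without forcing it, and only then release the splint onto the tipped pan so that it slides into the bin by itself; never put it in a bin by hand. Leave the other things on the counter where they are.

Things in the scene. Friction and masses are not known exactly. Their poses are not given: they have to be found in the camera images.
- station: Sorter, fixed to the counter: aluminium base 260 x 500 x 8 mm, two grey posts with the pan's axle, an open grey bin on either side. Origin: centre of the underside. z up, y to the robot's left, x away from the robot, within 0.12 rad. Posts 22 x 36 mm at x = +-116, y = 0, tops at z = 174 mm. The axle runs along x at y = 0, z = 170 mm.
- left_bin (a point): Centre of the left bin's inner floor, at station y = +135 mm, 12 mm above the counter. The bin is open on top, inside 187 mm along x and 200 mm along y (35 to 235 mm from the axle line); walls to 98 mm above the counter, the outermost wall to 148 mm. For the left-hand splint.
- right_bin (a point): Centre of the right bin's inner floor, at station y = -135 mm; the same bin mirrored. For the right-hand splint.
- pan: Polished steel pan and its lever, one piece on the axle. Origin: centre of the plate's upper face, on the axle line, 170 mm above the counter. z square to the pan and along the lever, x along the axle. Plate 200 x 180 mm (x, y), 5 mm thick, 27 mm lips at both x ends (192 mm apart inside), open on the y sides. The lever leans to the side to which the pan slopes down and splints slide.
- knob (a point): Centre of the lever's black ball knob, 32 mm across, on a 12 mm rod, at pan x = -150 mm, 110 mm from the axle. Swings across station y; starts anywhere, stays where left, resists with 3 N. Ends at rubber stops (3 N per mm) 0.38 to 0.58 rad from upright, set differently each time: feel for them. Home: pressed on the stop with over 5 N for a moment (10 N is right, over 45 N forces it).
- left_splint_mid (a point): Middle of the left-hand wrist splint, 13.5 mm above its underside, on its middle line, 90 mm from the finger end's tip, 65 mm from the square end. Rigid beige gutter, open side up, 155 mm long, 50 wide, 27 high, 120 g. Told from its mirror image by shape: like a left hand laid palm down, thumb wing on the right when the finger end points away from you. x to the finger end, z up.
- left_splint: The same left-hand splint; origin on its underside, 10 mm nearer to the finger end than the mid point. Floor 4 mm thick; two straight upright side walls, 105 mm long (from 65 mm behind to 40 mm ahead of the mid point), to grip across their outside, 50 mm apart. The finger end is flat and rounded, with a flat thumb wing out to -y, tip 77 mm from the middle line.
- right_splint_mid (a point): Middle of the right-hand wrist splint, 13.5 mm above its underside, on its middle line, 90 mm from the finger end's tip, 65 mm from the square end. Rigid beige gutter, open side up, 155 mm long, 50 wide, 27 high, 120 g. Told from its mirror image by shape: like a right hand laid palm down, thumb wing on the left when the finger end points away from you. x to the finger end, z up.
- right_splint: The same right-hand splint; origin on its underside, 10 mm nearer to the finger end than the mid point. Floor 4 mm thick; two straight upright side walls, 105 mm long (from 65 mm behind to 40 mm ahead of the mid point), to grip across their outside, 50 mm apart. The finger end is flat and rounded, with a flat thumb wing out to +y, tip 77 mm from the middle line.
- vial: Bystander: small glass vial, 28 mm diameter, 55 mm tall. Origin: centre of underside.
- tape_roll: Bystander: roll of tape lying flat, 64 mm diameter, 25 mm high. Origin: centre of underside.
- swab_box: Bystander: cardboard box, 70 x 100 x 40 mm high. Origin: centre of underside.
- rinse_bottle: Bystander: clear bottle, 64 mm diameter, 160 mm tall. Origin: centre of underside.
- steel_bowl: Bystander: steel bowl, 120 mm diameter, 45 mm high. Origin: centre of underside.
- paper_cup: Bystander: cup, 70 mm diameter, 85 mm high. Origin: centre of underside.
Not all that is in view belongs to the job. Leave any orange or yellow look-alike of the left_splint alone.

How it is judged (in metres and radians):
On the way, in this order (a step that is already met when the one before it is completed fails the run):
1. the lever is pressed home against its stop on the left (y of knob in the frame of station above 0.03 m and contact force between the fingers and pan above 5 N), for 0.1 s.
2. the left-hand splint comes down on the pan while it slopes left (contact force between left_splint and pan above 0.15 N and y of knob in the frame of station above 0.03 m), for 0.02 s.
3. the left-hand splint rests in the left bin (y of left_splint_mid in the frame of station between 0.035 and 0.235 m and x of left_splint_mid in the frame of station between -0.095 and 0.095 m and z of left_splint_mid in the frame of station below 0.09 m and linear speed of left_splint below 0.03 m/s), for 0.2 s.
4. the lever is pressed home against its stop on the right (y of knob in the frame of station below -0.03 m and contact force between the fingers and pan above 5 N), for 0.1 s.
5. the right-hand splint comes down on the pan while it slopes right (contact force between right_splint and pan above 0.15 N and y of knob in the frame of station below -0.03 m), for 0.02 s.
6. the right-hand splint rests in the right bin (y of right_splint_mid in the frame of station between -0.235 and -0.035 m and x of right_splint_mid in the frame of station between -0.095 and 0.095 m and z of right_splint_mid in the frame of station below 0.09 m and linear speed of right_splint below 0.03 m/s), for 0.2 s.
At the end, for the whole second after the job is handed in: The left-hand splint lies at rest (under 0.03 m/s) in the sorter's left bin and the right-hand splint in its right bin: mid points within the bin's inner outline and lower than 90 mm above the counter (all of step 3 and all of step 6); the robot touches nothing.
It fails at once if a splint is on the pan while the lever does not lean to that splint's side ((contact force between left_splint and pan above 0.15 N and not (y of knob in the frame of station above 0.03 m) and height (world z) of left_splint_mid above 0.12 m) or (contact force between right_splint and pan above 0.15 N and not (y of knob in the frame of station below -0.03 m) and height (world z) of right_splint_mid above 0.12 m)).
It fails at once if a splint is put in a bin by hand (held inside it) ((contact force between the fingers and left_splint above 1 N and (y of left_splint_mid in the frame of station between 0.035 and 0.235 m and x of left_splint_mid in the frame of station between -0.095 and 0.095 m and z of left_splint_mid in the frame of station below 0.09 m)) or (contact force between the fingers and left_splint above 1 N and (y of left_splint_mid in the frame of station between -0.235 and -0.035 m and x of left_splint_mid in the frame of station between -0.095 and 0.095 m and z of left_splint_mid in the frame of station below 0.09 m)) or (contact force between the fingers and right_splint above 1 N and (y of right_splint_mid in the frame of station between 0.035 and 0.235 m and x of right_splint_mid in the frame of station between -0.095 and 0.095 m and z of right_splint_mid in the frame of station below 0.09 m)) or (contact force between the fingers and right_splint above 1 N and (y of right_splint_mid in the frame of station between -0.235 and -0.035 m and x of right_splint_mid in the frame of station between -0.095 and 0.095 m and z of right_splint_mid in the frame of station below 0.09 m))).
It fails at once if the lever or pan is forced with more than 45 N (contact force between the fingers and pan above 45 N).
It fails at once if a bystander is moved more than 40 mm (distance of any of vial, tape_roll, swab_box, rinse_bottle, steel_bowl, paper_cup from where it was at the start of the episode above 0.04 m).
It also fails if it takes over 72 s, if anything falls off the work surface, if the arm or the gripper's body presses on something with over 40 N, if the wrist force passes 120 N, or if a joint passes its speed limit or range.

ROBOT

A 7-joint arm with a two-finger parallel gripper is mounted at the origin on the work surface. World frame = base frame: x ahead of the robot, y to its left, z up, the work surface at z = 0. Lengths are in mm, angles in rad, forces in N, time in s.
With the tool pointing down it reaches from about 425 to 925 mm from the base axis. Payload 6.8 kg.
Tool frame: the origin (TCP) lies between the finger pads; the fingertips stand 22 mm ahead of it and the grasp point (between the pads) lies 3 mm ahead of it; z points along the fingers, y is the line along which they close (so a half turn about z gives the same grasp; the last joint's range is limited). The gripper opens to 88 mm and grips with 3 to 60 N. Pads are 20 mm wide; open, the fingers measure 115 mm over their backs; the gripper's body (75 mm by 178 mm) begins 61 mm behind the grasp point.
Start: joints at [-1.389, 0.477, 0.022, 1.555, -0.011, 1.109, -0.083], TCP at [192.884, 646.871, 244.664] pointing down, gripper open.
Joint ranges: [-2.96, 2.96], [-0.34, 2.1], [-1.41, 1.46], [0.24, 2.44], [-1.37, 4.51], [0.17, 1.92], [-2.96, 2.96]. Speed limits (rad/s): [2.39, 2.39, 3.14, 3.14, 3.14, 3.14, 3.14].

INTERFACE

Orientations are given as a 3x3 rotation matrix whose columns are the frame's x, y, z axes.
In Python, from cell import bot gives the robot as it stands. The module is installed in compiled form; this text tells all that it offers.
- The arm moves only by the tool send_rows, never from a script. Its argument "increments" is a list of rows, each a list of 5 numbers: the opening, from -1 (shut) to 1 (fully open), then the shift along the tool's x, y, z in units of 40 mm (1.0 is 40 mm), then the turn about the tool's z in units of 8 degrees (1.0 is 8 degrees). A call has 1 to 12 rows; each row is the pose to reach, as a shift and turn from the pose commanded when the call began, along the tool's axes at that moment; what a row does not reach only later rows make up. A row lasts 1/10 s, in which the tool goes at most 50 mm and 8.59 degrees, less where a joint would pass 70% of its speed; a pose out of reach is approached as far as the arm can. A call with a gripper value outside its range is refused whole. The fingers move at their own pace and stop on an object; "newtons" is the grip in N (left out, the last holds). Time passes only in rows, so rows that repeat a pose let the fingers close. It gives the time, the measured TCP pose, the force, the opening and the grip force at its end, in the units of the state.
- bot.get_obs(): the state, without advancing time (a new reading comes with each control period).
- bot.get_image(name): name is "scene" or "top" or "wrist"; returns (picture, depth): 480x640x3 uint8, red, green, blue; 480x640 float32, mm along the optical axis (not along the pixel's ray), 0 where there is no reading.
- bot.camera_info(name): a dict with "camera_matrix" (3x3 intrinsics, pixels), "R" (3x3) and "t" (3): a world point X has camera coordinates R X + t. Camera axes: x right, y down, z forward; pixel columns grow to the right and rows downward; lengths in mm; the calibration is good to about 2 mm. The wrist camera is an equidistant fisheye: a pixel r from the principal point sees the ray r / f radians off the axis. A picture is of the moment at which its call begins: read the wrist's pose just before it. camera_info takes no time and is no camera call; for the wrist camera it gives the pose at the moment of the call.
- bot.hand_in(): hands the job in; it is judged then, once.
The state is a dict: "t": time; "joints": joint angles; "joint_velocities": joint speeds; "tau": joint torques, N m; "tool_pos": TCP position; "orientation": TCP orientation; "contact_force": force on the tool from outside, world axes, zero at the start; "wrist_torque": the same for the moment, N m; "opening": finger opening in mm; "gripper_force": force on a finger pad.
Only numpy, scipy, OpenCV 4.12 (cv2) and the standard library are available. Lean on these libraries where they do the work, as an engineer would, in place of code of your own. Each camera call takes 0.05 s, during which the arm holds its last target. There are 200 camera calls.

## Working session

There is one attempt and no reset: what is moved stays moved. The work goes in short steps, Python scripts to look and compute and a tool call to move; the robot and the scene stay as the last step left them, time stands still between calls to the robot, and variables do not carry over. Pictures are saved under pics/ and viewed, at most 10 in all, crops included, and the job is handed in when it is done.

Besides the shell and the picture viewer there is one more tool, called after "Request:" by a JSON object that holds its "name" and its "arguments". send_rows: Moves the arm, as the interface text tells. Its arguments: {"type":"object","properties":{"increments":{"type":"array"},"newtons":{"type":"number"}},"required":["increments"]}

```bash
mkdir -p pics; cat > h.py <<'E'
import numpy as np, cv2
from cell import bot
def world(name,pic_depth=None,info=None):
    d=pic_depth; c=info or bot.camera_info(name)
    K=np.array(c["camera_matrix"]);R=np.array(c["R"]);t=np.array(c["t"])
    v,u=np.mgrid[0:480,0:640]
    P=np.stack([(u-K[0,2])/K[0,0]*d,(v-K[1,2])/K[1,1]*d,d],-1)
    W=(P-t)@R   # R^T (P-t)
    W[d<=0]=np.nan
    return W
def grab(name):
    im,d=bot.get_image(name); cv2.imwrite(f"pics/_{name}.png",im[:,:,::-1]); return im,d
def st():
    o=bot.get_obs()
    print("t",round(o["t"],2),"pos",np.round(o["tool_pos"],1),"F",np.round(o["contact_force"],1),"op",o["opening"],"g",o["gripper_force"]);print(np.round(o["orientation"],3).tolist(),np.round(o["joints"],2))
E
python3 - <<'E'
from h import *
st()
for n in("scene","top"):
    im,d=grab(n); cv2.imwrite(f"pics/{n}0.png",im[:,:,::-1]); np.savez(f"{n}0.npz",im=im,W=world(n,d))
    c=bot.camera_info(n);print(n,np.round(-np.array(c["R"]).T@c["t"]),np.round(c["R"],2).tolist())
E
```

```text
t 0.0 pos [192.8 646.3 243.7] F [ 0.4  0.1 -0.1] op 87.60247059193264 g 0.0
[[-0.958, 0.286, -0.0], [0.286, 0.958, -0.002], [-0.0, -0.002, -1.0]] [-1.39  0.48  0.02  1.56 -0.01  1.11 -0.08]
scene [1323. -714. 1025.] [[0.67, 0.75, -0.02], [0.44, -0.41, -0.8], [-0.6, 0.52, -0.6]]
top [ 247.   50. 1847.] [[0.01, -1.0, 0.02], [-0.99, -0.01, -0.13], [0.14, -0.02, -0.99]]
```

View pics/top0.png

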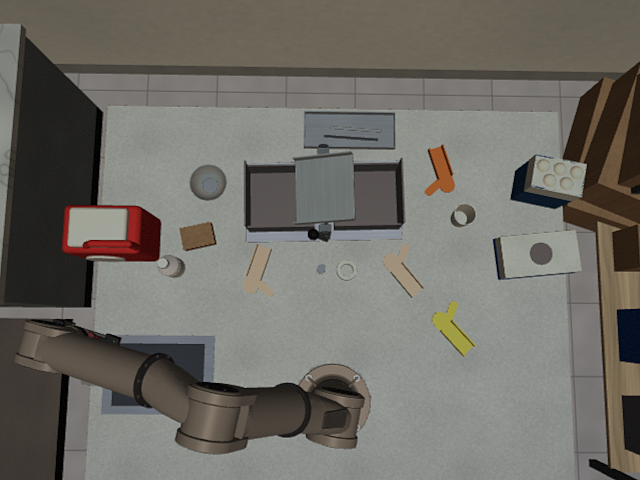

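View pics/scene0.png

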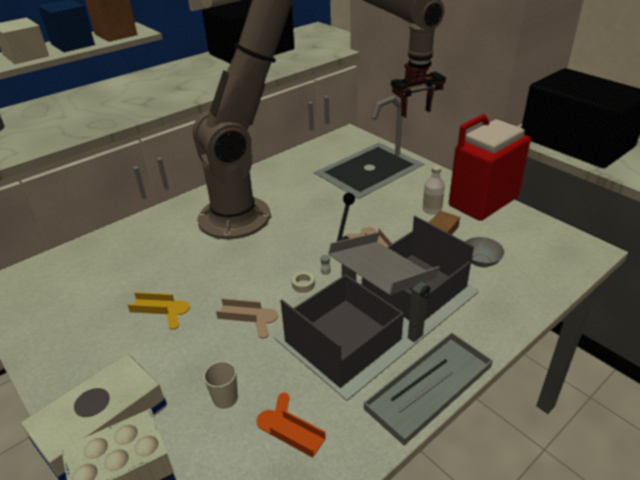

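```bash
cat > m.py <<'E'
from h import *
z=np.load("top0.npz");im=z["im"];W=z["W"]
a=cv2.resize(im[235:305,230:300,::-1],(390,390),interpolation=cv2.INTER_CUBIC);b=cv2.resize(im[235:305,370:440,::-1],(390,390),interpolation=cv2.INTER_CUBIC)
cv2.imwrite("pics/crop1.png",np.hstack([a,b]))
hsv=cv2.cvtColor(im,cv2.COLOR_RGB2HSV)
for n,(u0,u1,v0,v1) in dict(R=(235,285,235,305),L=(375,435,235,305)).items():
    m=np.zeros((480,640),bool);m[v0:v1,u0:u1]=True
    m&=(hsv[...,1]>60)
    P=W[m];P=P[~np.isnan(P[:,0])]
    print(n,len(P),hsv[m].mean(0),"z",np.percentile(P[:,2],[2,10,50,90,98]).round(1))
    rect=cv2.minAreaRect(P[:,:2].astype(np.float32));print(rect)
    np.save(f"P{n}.npy",P)
    w=P[P[:,2]>16];print("walls",len(w),cv2.minAreaRect(w[:,:2].astype(np.float32)))
print("cols",hsv[270,257],hsv[275,405],hsv[300,330])
# station: points by height
for zz in((80,112),(138,155)):
    m=(W[...,2]>zz[0])&(W[...,2]<zz[1]);m[:140]=0;m[245:]=0;m[:,:235]=0;m[:,410:]=0
    p=W[m];print(zz,len(p),cv2.minAreaRect(p[:,:2].astype(np.float32)))
for (u,v) in [(313,235),(323,150),(326,229),(345,270),(321,268),(300,190),(350,190)]:
    print(u,v,W[v,u].round(1))
m=(W[...,2]>215)&(np.arange(480)[:,None]>215)&(np.arange(480)[:,None]<250);m[:,:290]=0;m[:,350:]=0
print("knob",W[m].round(1)[:20],m.sum())
# pan slope
m=np.zeros((480,640),bool);m[165:213,305:348]=1
p=W[m];A=np.c_[p[:,:2],np.ones(len(p))];print("plane",np.linalg.lstsq(A,p[:,2],rcond=None)[0])
E
python3 m.py
```

```text
R 539 [ 17.14972274  63.14787431 153.03696858] z [-4.9 -1.9  4.6 24.  30.1]
((407.8491516113281, 224.56382751464844), (94.34076690673828, 151.3313446044922), 79.83618927001953)
walls 89 ((422.2222900390625, 236.79901123046875), (50.465274810791016, 122.20410919189453), 72.9803695678711)
L 342 [ 17.24269006  63.91520468 143.04093567] z [-6.  -2.5  5.5 21.  29.9]
((409.23968505859375, -236.7461395263672), (149.89251708984375, 96.65213012695312), 32.3870849609375)
walls 50 ((378.87646484375, -236.38253784179688), (98.4377212524414, 48.50994873046875), 39.822044372558594)
cols [ 18  59 159] [ 18  59 161] [ 54   9 147]
(80, 112) 812 ((620.0718383789062, 28.393722534179688), (228.6671600341797, 478.74859619140625), 1.7632173299789429)
(138, 155) 1103 ((620.1951293945312, 29.369415283203125), (225.9296875, 480.8592529296875), 1.5389615297317505)
313 235 [478.9  60.7 288.4]
323 150 [750.5  34.7 178.8]
326 229 [514.6  23.6 170.1]
345 270 [409.4 -40.7   3.7]
321 268 [410.5  36.3  54. ]
300 190 [635.9 102.2 145.6]
350 190 [627.1 -45.1 192.4]
knob [[538.8 -32.3 221.5]
 [539.3 -35.2 218.9]
 [538.
[... 457 characters left out ...]
DLASCL parameter number  4 had an illegal valueTraceback (most recent call last):
  File "m.py", line 25, in <module>
    p=W[m];A=np.c_[p[:,:2],np.ones(len(p))];print("plane",np.linalg.lstsq(A,p[:,2],rcond=None)[0])
                                                          ~~~~~~~~~~~~~~~^^^^^^^^^^^^^^^^^^^^^
    x, resids, rank, s = _umath_linalg.lstsq(a, b, rcond,
                         ~~~~~~~~~~~~~~~~~~~^^^^^^^^^^^^^
                                             signature=signature)
                                             ^^^^^^^^^^^^^^^^^^^^
    raise LinAlgError("SVD did not converge in Linear Least Squares")
numpy.linalg.LinAlgError: SVD did not converge in Linear Least Squares
```

View pics/crop1.png

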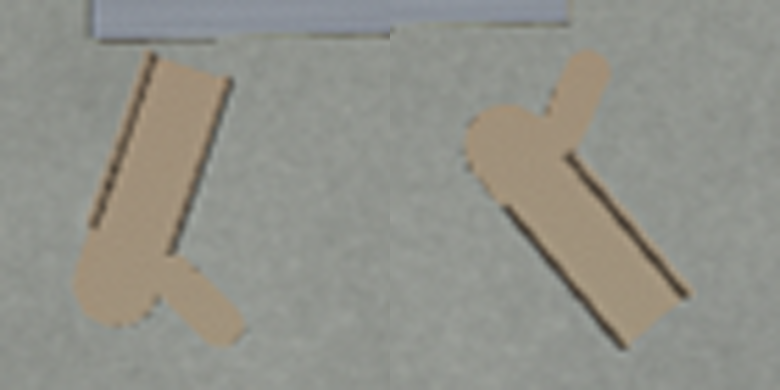

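```bash
cat > fit.py <<'E'
from h import *
import sys
from scipy.optimize import minimize
# splint template footprint fit: dist-to-polygon
def mask(side): # side +1: wing +y (right-hand), -1 left-hand ; frame at mid, 1mm grid 240x240 origin 120
    m=np.zeros((240,240),np.uint8)
    pts=lambda L:np.array([[x+120,y*side+120] for x,y in L],np.int32)
    cv2.fillPoly(m,[pts([(-65,-25),(40,-25),(70,-25),(90,-8),(90,8),(70,25),(-65,25)])],1)
    return m
def fit(P,side,th0,c0):
    # square end + walls + axis: maximise match of wall points to lines y=+-24 within x -65..40
    w=P[P[:,2]>14][:,:2]; allp=P[:,:2]
    def cost(p):
        x,y,th=p;c,s=np.cos(th),np.sin(th)
        q=(w-[x,y])@np.array([[c,-s],[s,c]])
        ey=np.minimum(np.abs(np.abs(q[:,1])-23),10)
        ex=np.clip(np.maximum(q[:,0]-40,-65-q[:,0]),0,10)
        a=(allp-[x,y])@np.array([[c,-s],[s,c]])
        body=a[np.abs(a[:,1])<15]
        e2=(np.percentile(body[:,0],99)-90)**2+(np.percentile(body[:,0],1)+65)**2 if len(body)>5 else 9999
        return (ey**2).mean()+(ex**2).mean()+0.1*e2
    best=min((minimize(cost,[c0[0]+dx,c0[1]+dy,th0+d],method="Nelder-Mead",options=dict(maxiter=2000)) for dx in(-15,0,15) for dy in(-15,0,15) for d in(-.15,0,.15)),key=lambda r:r.fun)
    x,y,th=best.x;c,s=np.cos(th),np.sin(th)
    a=(allp-[x,y])@np.array([[c,-s],[s,c]])
    print("mid",best.x.round(3),"cost",round(best.fun,1),"x",np.percentile(a[:,0],[1,99]).round(),"y",np.percentile(a[:,1],[0,1,99,100]).round())
    return best.x
if __name__=="__main__":
    fit(np.load("PL.npy"),-1,np.deg2rad(40),(385,-240))
    fit(np.load("PR.npy"),1,np.deg2rad(163),(418,236))
    W=np.load("top0.npz")["W"]
    m=np.zeros((480,640),bool);m[165:213,305:348]=1
    p=W[m];p=p[~np.isnan(p[:,0])];A=np.c_[p[:,:2],np.ones(len(p))];print("plane",np.linalg.lstsq(A,p[:,2],rcond=None)[0])
    m=(W[...,2]>90)&(W[...,2]<112);m[:140]=0;m[245:]=0;m[:,:235]=0;m[:,410:]=0
    p=W[m];print("bins x",np.percentile(p[:,0],[1,99]),"y",np.percentile(p[:,1],[0,1,99,100]))
    q=W[150:245,235:410];q=q[~np.isnan(q[...,0])]
    k=q[(q[:,2]>262)];print("knob",k.mean(0),k.min(0),k.max(0),len(k))
E
python3 fit.py
```

```text
mid [ 389.546 -227.219    0.7  ] cost 3.4 x [-61.  85.] y [-77. -72.  24.  24.]
mid [420.675 236.767   2.834] cost 12.6 x [-61.  84.] y [-26. -25.  60.  71.]
plane [ 5.96083588e-03 -3.33301547e-01  1.75120034e+02]
bins x [520.66201301 737.03227115] y [-213.4267161  -208.05448232  267.0936301   268.3399268 ]
knob [481.79193876  60.20451715 283.7438132 ] [466.5187403   44.35756892 269.43432933] [497.36351461  74.54700361 295.76430702] 106
```

Candidates: beige (403,272), beige (257,268), yellow (453,330) and orange (440,170). In the crop, the splint at (403,272) has its wing on the right when the finger end points away, so it's the left-hand one. (257,268) is the mirror image, the right-hand one. The yellow and orange ones are decoys. The lever already leans left, with the knob at about (482, 60, 278). First I push it home.

Request:
{"name": "send_rows", "arguments": {"increments": [[-1,0,0,-1.2,0],[-1,0,0,-2.5,0],[-1,0,0,-3.9,0],[-1,-11.55,-13.4,-3.9,9.2],[-1,-11.55,-13.4,-3.9,9.2],[-1,-11.55,-13.4,-3.9,9.2],[-1,-11.55,-13.4,-3.9,9.2],[-1,-11.55,-13.4,-3.9,9.2],[-1,-11.55,-13.4,-3.9,9.2],[-1,-11.55,-13.4,-3.9,9.2],[-1,-11.55,-13.4,-3.9,9.2],[-1,-11.55,-13.4,-3.9,9.2]], "newtons": 20}}

```text
t: 1.3
tool_pos: [377.3, 234.1, 397.6]
orientation: [[0.009, 1.0, -0.0], [1.0, -0.009, 0.0], [0.0, -0.0, -1.0]]
contact_force: [-0.2, 0.9, 0.5]
opening: 0.4
gripper_force: 0.0
```

Request:
{"name": "send_rows", "arguments": {"increments": [[-1,-5.7,2.6,0,0],[-1,-5.7,2.6,0,0],[-1,-5.7,2.6,0,0],[-1,-5.7,2.6,0,0],[-1,-5.7,2.6,0,0],[-1,-5.7,2.6,0,0],[-1,-5.7,2.6,1,0],[-1,-5.7,2.6,2,0],[-1,-5.7,2.6,3.05,0],[-1,-5.7,2.6,3.05,0]]}}

```text
t: 2.3
tool_pos: [476.5, 8.1, 271.4]
orientation: [[0.003, 1.0, -0.009], [1.0, -0.003, -0.003], [-0.003, -0.009, -1.0]]
contact_force: [-0.5, -0.1, -0.9]
opening: 0.3
gripper_force: 0.0
```

```bash
python3 - <<'E'
from h import *
st()
im,d=grab("top");W=world("top",d)
cv2.imwrite("pics/push.png",cv2.resize(im[120:300,220:430,::-1],(700,600)))
E
```

```text
t 2.3 pos [476.5   8.1 271.4] F [-0.5 -0.1 -0.9] op 0.25409068244787814 g 0.0
[[0.003, 1.0, -0.009], [1.0, -0.003, -0.003], [-0.003, -0.009, -1.0]] [-0.81  0.13  0.73  2.01 -0.1   1.04 -0.03]
```

Request:
{"name": "send_rows", "arguments": {"increments": [[-1,0.3,0.12,0,0],[-1,0.5,0.12,0,0],[-1,0.6,0.12,0,0],[-1,0.7,0.12,0,0]]}}

```text
t: 2.75
tool_pos: [485.8, 36.6, 276.8]
orientation: [[0.003, 1.0, 0.002], [1.0, -0.003, 0.0], [0.0, 0.002, -1.0]]
contact_force: [0.9, -2.4, 0.9]
opening: 0.2
gripper_force: 1.6
```

Request:
{"name": "send_rows", "arguments": {"increments": [[-1,0.05,0,0,0],[-1,0.1,0,0,0],[-1,0.15,0,0,0],[-1,0.2,0,0,0],[-1,0.2,0,0,0]]}}

```text
t: 3.25
tool_pos: [485.0, 43.8, 275.5]
orientation: [[0.004, 1.0, -0.0], [1.0, -0.004, -0.0], [-0.0, -0.0, -1.0]]
contact_force: [0.7, -2.5, -1.3]
opening: 0.4
gripper_force: 1.6
```

Request:
{"name": "send_rows", "arguments": {"increments": [[-1,0.04,0,0,0],[-1,0.08,0,0,0],[-1,0.12,0,0,0],[-1,0.16,0,0,0],[-1,0.16,0,0,0]]}}

```text
t: 3.75
tool_pos: [484.7, 45.5, 275.4]
orientation: [[0.007, 1.0, -0.001], [1.0, -0.007, -0.006], [-0.006, -0.001, -1.0]]
contact_force: [1.8, -16.2, -1.0]
opening: 0.5
gripper_force: 8.0
```

Request:
{"name": "send_rows", "arguments": {"increments": [[-1,0,0,0,0],[-1,-0.7,0,0,0],[-1,-1,0,-1,0],[1,-6.8,-2.38,-1.4,6.25],[1,-6.8,-2.38,-1.4,6.25],[1,-6.8,-2.38,-1.4,6.25],[1,-6.8,-2.38,-1.4,6.25],[1,-6.8,-2.38,0,6.25],[1,-6.8,-2.38,1,6.25],[1,-6.8,-2.38,2,6.25],[1,-6.8,-2.38,3,6.25],[1,-6.8,-2.38,3,6.25]]}}

```text
t: 4.95
tool_pos: [385.8, -219.5, 151.8]
orientation: [[0.769, 0.639, -0.01], [0.639, -0.769, 0.002], [-0.006, -0.008, -1.0]]
contact_force: [-0.7, -0.1, 0.7]
opening: 69.1
gripper_force: 0.0
```

```bash
cat >> h.py <<'E'
def wrist():
    c=bot.camera_info("wrist"); im,d=bot.get_image("wrist")
    K=np.array(c["camera_matrix"]);R=np.array(c["R"]);t=np.array(c["t"])
    v,u=np.mgrid[0:480,0:640]; a=(u-K[0,2])/K[0,0];b=(v-K[1,2])/K[1,1];r=np.hypot(a,b)+1e-9
    s=np.tan(r)/r; W=(np.stack([a*s*d,b*s*d,d],-1)-t)@R; W[d<=0]=np.nan
    return im,W
E
python3 - <<'E'
from h import *
from fit import fit
st()
im,W=wrist();cv2.imwrite("pics/w1.png",im[:,:,::-1])
hsv=cv2.cvtColor(im,cv2.COLOR_RGB2HSV)
m=(hsv[...,1]>60)&(hsv[...,0]<25)&(np.hypot(W[...,0]-400,W[...,1]+235)<110)&(W[...,2]<45)
P=W[m];P=P[~np.isnan(P[:,0])];print(len(P),np.percentile(P[:,2],[2,50,98]))
fit(P,-1,.7,(389,-227))
im,d=grab("top");W=world("top",d)
m=np.zeros((480,640),bool);m[170:208,312:343]=1
p=W[m];p=p[~np.isnan(p[:,0])];A=np.c_[p[:,:2],np.ones(len(p))];print("plane",np.linalg.lstsq(A,p[:,2],rcond=None)[0])
q=W[150:245,235:410];q=q[~np.isnan(q[...,0])];k=q[q[:,2]>258];print("knob",k.mean(0),k.min(0),k.max(0))
E
```

```text
t 4.95 pos [ 385.8 -219.5  151.8] F [-0.7 -0.1  0.7] op 69.11384893875693 g 0.0
[[0.769, 0.639, -0.01], [0.639, -0.769, 0.002], [-0.006, -0.008, -1.0]] [-0.39  0.33  0.92  2.21 -0.38  0.77 -0.09]
1 [21.60250877 21.60250877 21.60250877]
mid [ 389.706 -220.479    0.735] cost 999.9 x [-60. -60.] y [-23. -23. -23. -23.]
plane [ 8.60189057e-03 -4.29831003e-01  1.76245774e+02]
knob [481.44866047  68.9821685  280.19122077] [466.63334487  55.22496102 266.3706551 ] [497.96863856  82.7696506  290.71682406]
```

View pics/w1.png

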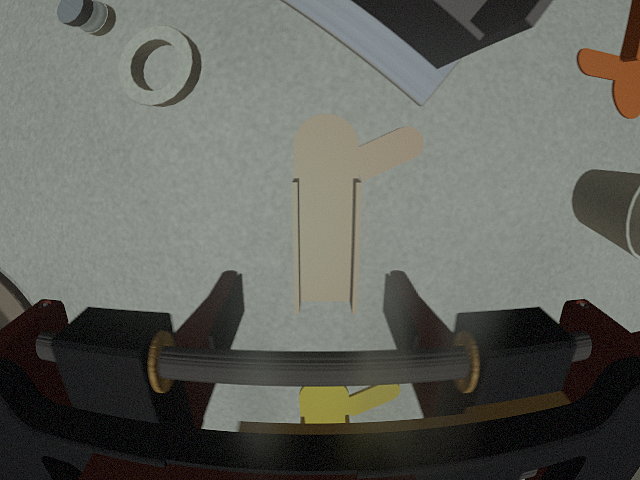

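The wrist view shows the left-hand splint at (328,215): finger end up, wing at (395,150) on the right, axis nearly aligned with the tool. Next I refit its position from this view.

```bash
cat > wf.py <<'E'
from h import *
from fit import fit
import sys
def run(side,th,c,seed):
    st()
    im,W=wrist();hsv=cv2.cvtColor(im,cv2.COLOR_RGB2HSV)
    print("col",im[seed[1],seed[0]],hsv[seed[1],seed[0]],"bg",hsv[240,250],"W",W[seed[1],seed[0]])
    near=(np.hypot(W[...,0]-c[0],W[...,1]-c[1])<125)
    m=near&(hsv[...,1]>(int(hsv[seed[1],seed[0],1])+int(hsv[240,250,1]))//2)&(hsv[...,0]<28)&(W[...,2]<45)
    n,l=cv2.connectedComponents(m.astype(np.uint8));m=l==l[seed[1],seed[0]]
    P=W[m];P=P[~np.isnan(P[:,0])];print(len(P),np.percentile(P[:,2],[2,50,98]).round(1))
    return fit(P,side,th,c)
if __name__=="__main__": run(-1,.7,(389,-227),(328,215))
E
python3 wf.py
```

```text
t 5.05 pos [ 389.  -221.2  156.2] F [-0.2 -0.4 -0.2] op 76.98000372293272 g 0.0
[[0.769, 0.64, -0.001], [0.64, -0.769, 0.0], [-0.001, -0.001, -1.0]] [-0.39  0.32  0.92  2.21 -0.37  0.77 -0.1 ]
col [149 145 127] [ 25  38 149] bg [ 56  13 135] W [ 403.13057941 -223.87599214    1.76584514]
12502 [ 1.   2.7 26.1]
mid [ 389.68  -225.855    0.7  ] cost 2.8 x [-62.  86.] y [-78. -72.  24.  25.]
```

Request:
{"name": "send_rows", "arguments": {"increments": [[1,0,0.1,1,0],[1,0,0.1,2,0],[1,0,0.1,2.7,0],[1,0,0.1,3.1,0],[1,0,0.1,3.22,0],[1,0,0.1,3.22,0],[-1,0,0.1,3.22,0],[-1,0,0.1,3.22,0],[-1,0,0.1,3.22,0],[-1,0,0.1,3.22,0],[-1,0,0.1,3.22,0]], "newtons": 20}}

```text
t: 6.2
tool_pos: [391.6, -224.4, 27.1]
orientation: [[0.768, 0.64, 0.0], [0.64, -0.768, -0.0], [0.0, 0.0, -1.0]]
contact_force: [0.1, -0.2, -0.3]
opening: 51.6
gripper_force: 0.0
```

Request:
{"name": "send_rows", "arguments": {"increments": [[-1,0,0,0,0],[-1,0,0,0,0],[-1,0,0,-1,0],[-1,0,0,-2,0],[-1,0,0,-3,0],[-1,0,0,-4,0],[-1,0,0,-5,0],[-1,0,0,-6,0],[-1,0,0,-7,0],[-1,0,0,-8,0],[-1,0,0,-8.8,0],[-1,0,0,-8.8,0]]}}

```text
t: 7.4
tool_pos: [393.2, -225.2, 382.2]
orientation: [[0.768, 0.64, 0.007], [0.64, -0.768, 0.001], [0.007, 0.004, -1.0]]
contact_force: [0.9, -0.1, -0.4]
opening: 50.3
gripper_force: 20.0
```

```bash
python3 - <<'E'
from h import *
st()
im,W=wrist();cv2.imwrite("pics/w2.png",im[:,:,::-1])
E
```

```text
t 7.4 pos [ 393.2 -225.2  382.2] F [ 0.9 -0.1 -0.4] op 50.29613311721718 g 19.99951958656311
[[0.768, 0.64, 0.007], [0.64, -0.768, 0.001], [0.007, 0.004, -1.0]] [-0.76 -0.16  1.05  1.91  0.14  1.3  -0.62]
```

View pics/w2.png

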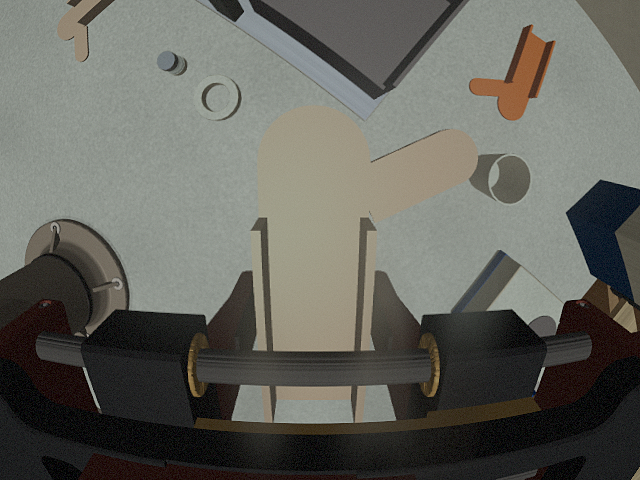

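Request:
{"name": "send_rows", "arguments": {"increments": [[-1,0.9,0,0,-1],[-1,1.8,-0.1,0,-2],[-1,2.7,-0.2,0,-3],[-1,3.6,-0.3,0,-4],[-1,4.5,-0.4,0,-5],[-1,5.4,-0.5,0,-6],[-1,6.3,-0.6,0,-7],[-1,7.2,-0.7,0,-8],[-1,8,-0.72,0,-9],[-1,8.7,-0.72,0,-10],[-1,8.7,-0.72,0,-11],[-1,8.7,-0.72,0,-11]]}}

```text
t: 8.65
tool_pos: [640.1, 20.3, 375.8]
orientation: [[-0.614, 0.79, -0.004], [0.79, 0.614, -0.002], [0.001, -0.005, -1.0]]
contact_force: [0.1, -0.2, -0.8]
opening: 49.6
gripper_force: 20.0
```

Request:
{"name": "send_rows", "arguments": {"increments": [[-1,0,0,0,-1],[-1,0,0,0,-2],[-1,0,0,0,-3],[-1,0,0,0,-4],[-1,0,0,0,-5],[-1,0,0,0,-6],[-1,0,0,0,-6.7],[-1,0,0,0,-6.7],[-1,0,0,0,-6.7]]}}

```text
t: 9.55
tool_pos: [639.9, 19.6, 377.9]
orientation: [[-1.0, -0.018, -0.002], [-0.018, 1.0, -0.0], [0.002, -0.0, -1.0]]
contact_force: [0.0, 0.2, -0.6]
opening: 50.0
gripper_force: 20.0
```

```bash
python3 - <<'E'
from h import *
st()
im,d=grab("scene")
cv2.imwrite("pics/s2.png",cv2.resize(im[130:390,270:530,::-1],(600,600)))
E
```

```text
t 9.55 pos [639.9  19.6 377.9] F [ 0.   0.2 -0.6] op 49.98815917199619 g 19.9992772936821
[[-1.0, -0.018, -0.002], [-0.018, 1.0, -0.0], [0.002, -0.0, -1.0]] [-0.55  0.37  0.59  1.5  -0.21  1.34  1.64]
```

View pics/s2.png

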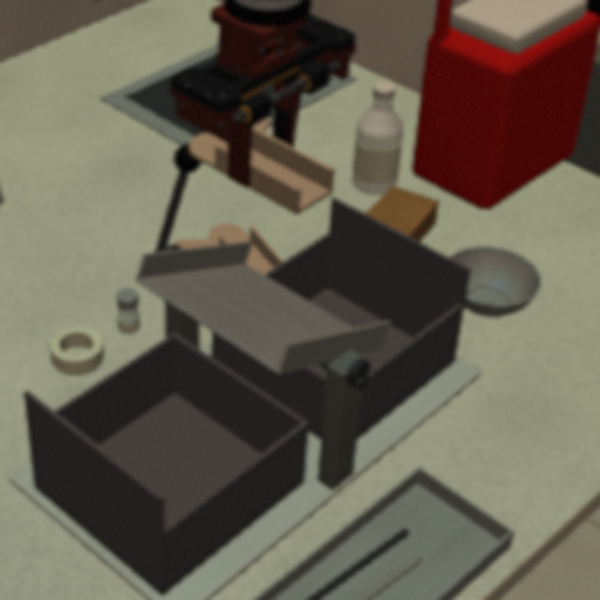

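Request:
{"name": "send_rows", "arguments": {"increments": [[-1,0,0,1,0],[-1,0,0,2,0],[-1,0,0,3,0],[-1,0,0,3.6,0],[-1,0,0,3.9,0],[-1,0,0,3.9,0],[-1,0,0,3.9,0]]}}

```text
t: 10.3
tool_pos: [641.3, 20.2, 224.1]
orientation: [[-1.0, -0.023, 0.002], [-0.023, 1.0, -0.0], [-0.002, -0.0, -1.0]]
contact_force: [0.5, -0.2, -0.1]
opening: 49.9
gripper_force: 20.0
```

Request:
{"name": "send_rows", "arguments": {"increments": [[0.5,0,0,0,0],[0.5,0,0,0,0],[0.5,0,0,-0.5,0],[0.5,0,0,-1.5,0],[0.5,0,0,-2.5,0],[0.5,0,0,-3.5,0],[0.5,0,0,-3.9,0],[0.5,0,0,-3.9,0],[0.5,0,0,-3.9,0]]}}

```text
t: 11.2
tool_pos: [640.3, 20.4, 378.8]
orientation: [[-1.0, -0.024, 0.0], [-0.024, 1.0, 0.0], [-0.0, 0.0, -1.0]]
contact_force: [-0.6, -0.7, -0.3]
opening: 66.0
gripper_force: 0.0
```

```bash
python3 - <<'E'
from h import *
st()
im,d=grab("scene");W=world("scene",d)
cv2.imwrite("pics/s3.png",cv2.resize(im[130:390,270:530,::-1],(600,600)))
hsv=cv2.cvtColor(im,cv2.COLOR_RGB2HSV)
m=(hsv[...,1]>60)&(hsv[...,0]<25)&(abs(W[...,0]-632)<100)&(abs(W[...,1]-30)<250)&(W[...,2]<330)
print(m.sum(),W[m].mean(0),W[m].min(0),W[m].max(0))
E
```

```text
t 11.2 pos [640.3  20.4 378.8] F [-0.6 -0.7 -0.3] op 66.02149856116166 g 0.0
[[-1.0, -0.024, 0.0], [-0.024, 1.0, 0.0], [-0.0, 0.0, -1.0]] [-0.55  0.37  0.59  1.5  -0.21  1.34  1.65]
925 [634.78304555 133.44157443 140.21382225] [532.52692938  29.08221144  21.66226729] [731.56947665 275.51475204 199.33836618]
```

View pics/s3.png

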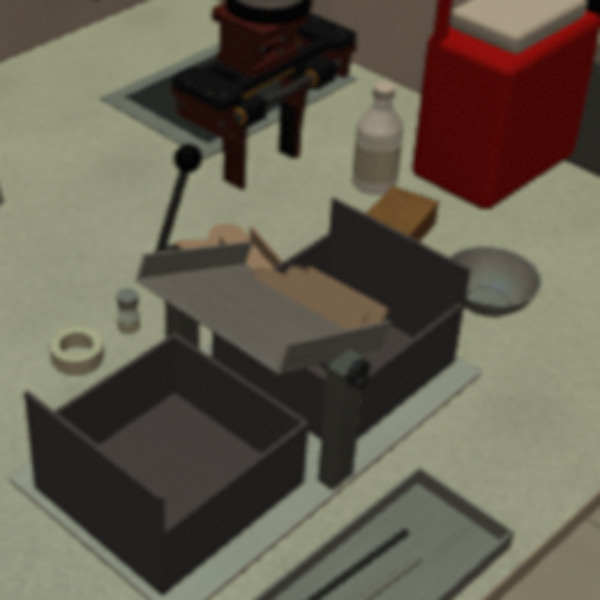

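```bash
python3 - <<'E'
from h import *
for n in("top","scene"):
    im,d=grab(n);W=world(n,d)
    hsv=cv2.cvtColor(im,cv2.COLOR_RGB2HSV)
    R=np.array([[np.cos(.028),np.sin(.028)],[-np.sin(.028),np.cos(.028)]])
    S=(W[...,:2]-[631.5,29.6])@R.T
    m=(hsv[...,1]>45)&(hsv[...,0]<25)&(abs(S[...,0])<93)&(abs(S[...,1]-135)<100)&(W[...,2]<200)
    if m.sum():
        p=np.c_[S[m],W[m][:,2]];print(n,m.sum(),p.mean(0).round(),np.percentile(p,[2,25,50,75,98],axis=0).round())
        A=np.c_[p[:,:2],np.ones(len(p))];print(np.linalg.lstsq(A,p[:,2],rcond=None)[0])
cv2.imwrite("pics/s4.png",np.hstack([cv2.resize(cv2.imread("pics/_scene.png")[230:330,360:480],(480,400),interpolation=2),cv2.resize(cv2.imread("pics/_top.png")[150:250,240:320],(320,400),interpolation=2)]))
E
```

```text
top 875 [  1. 111. 115.] [[-68.  83.  14.]
 [-38.  96. 104.]
 [ -2. 110. 113.]
 [ 38. 125. 136.]
 [ 75. 147. 153.]]
[ 1.23263541e-01 -9.76619958e-01  2.23330336e+02]
scene 785 [  29.  139. -256.] [[ -92.   43. -759.]
 [  -9.  107. -749.]
 [  56.  126.   18.]
 [  80.  192.  107.]
 [  92.  233.  141.]]
[-4.7792131  -0.94779426 16.06368434]
```

View pics/s4.png

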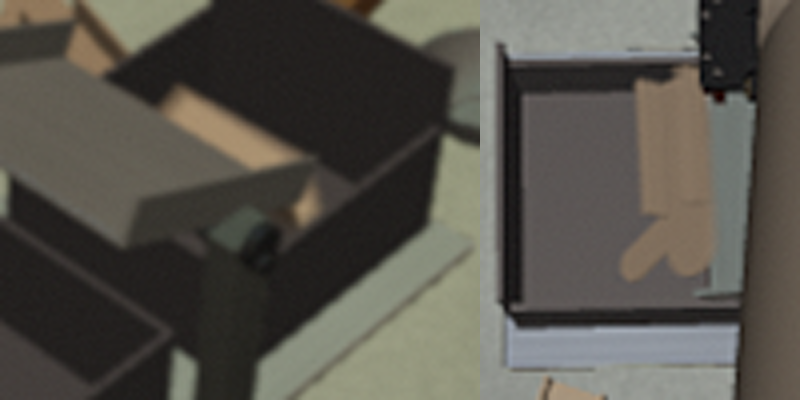

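Request:
{"name": "send_rows", "arguments": {"increments": [[0,1,0.7,0,1],[-1,2,1.4,0,2],[-1,3,2,0,3],[-1,3.9,2.6,0,4],[-1,3.9,2.6,0,5],[-1,3.9,2.6,0,6],[-1,3.9,2.6,0,7],[-1,3.9,2.6,0,8],[-1,3.9,2.6,0,9],[-1,3.9,2.6,0,10],[-1,3.9,2.6,0,11],[-1,3.9,2.6,0,11.5]]}}

```text
t: 12.55
tool_pos: [481.5, 120.5, 377.9]
orientation: [[0.015, 1.0, -0.002], [1.0, -0.015, -0.001], [-0.001, -0.002, -1.0]]
contact_force: [-0.0, -0.4, -0.2]
opening: 0.3
gripper_force: 0.0
```

```bash
cat > bin.py <<'E'
from h import *
import sys
sg=int(sys.argv[1])
st()
for i in range(2):
    im,d=grab("top");W=world("top",d)
    hsv=cv2.cvtColor(im,cv2.COLOR_RGB2HSV)
    R=np.array([[np.cos(.028),np.sin(.028)],[-np.sin(.028),np.cos(.028)]])
    S=(W[...,:2]-[631.5,29.6])@R.T
    m=(hsv[...,1]>55)&(hsv[...,0]<25)&(abs(S[...,0])<93)&(abs(S[...,1]*sg-135)<115)&(W[...,2]<250)
    p=np.c_[S[m],W[m][:,2]];print(m.sum(),np.percentile(p,[2,25,50,75,98],axis=0).round().tolist())
    A=np.c_[p[:,:2],np.ones(len(p))];print(np.linalg.lstsq(A,p[:,2],rcond=None)[0])
c=240 if sg>0 else 325
cv2.imwrite(sys.argv[2],cv2.resize(im[150:250,c:c+90,::-1],(540,600),interpolation=2))
E
python3 bin.py 1 pics/b1.png
```

```text
t 12.55 pos [481.5 120.5 377.9] F [-0.  -0.4 -0.2] op 0.27968417050386635 g 0.0
[[0.015, 1.0, -0.002], [1.0, -0.015, -0.001], [-0.001, -0.002, -1.0]] [-0.99  0.06  0.66  1.82 -0.04  1.28 -0.33]
75 [[62.0, 91.0, 6.0], [73.0, 104.0, 12.0], [78.0, 117.0, 16.0], [84.0, 127.0, 23.0], [91.0, 138.0, 41.0]]
[-0.53872643 -0.2033814  84.51780093]
75 [[61.0, 90.0, 5.0], [72.0, 106.0, 11.0], [78.0, 117.0, 16.0], [84.0, 127.0, 21.0], [91.0, 140.0, 42.0]]
[-9.08349925e-01  7.45922534e-02  8.08068569e+01]
```

```bash
cat > bw.py <<'E'
from h import *
import sys
sg=int(sys.argv[1])
for n in("wrist","scene"):
    if n=="wrist": im,W=wrist()
    else: im,d=bot.get_image(n);W=world(n,d)
    hsv=cv2.cvtColor(im,cv2.COLOR_RGB2HSV)
    R=np.array([[np.cos(.028),np.sin(.028)],[-np.sin(.028),np.cos(.028)]])
    S=(W[...,:2]-[631.5,29.6])@R.T
    m=(hsv[...,0]<28)&(hsv[...,0]>8)&(hsv[...,1]>28)&(abs(S[...,0])<93)&(abs(S[...,1]*sg-135)<115)&(W[...,2]<250)&(W[...,2]>-10)
    m=cv2.morphologyEx(m.astype(np.uint8),cv2.MORPH_OPEN,np.ones((3,3)))>0
    p=np.c_[S[m],W[m][:,2]]
    print(n,m.sum())
    if m.sum()>5:
        print(hsv[m].mean(0).round(),np.percentile(p,[2,25,50,75,98],axis=0).round().tolist())
        A=np.c_[p[:,:2],np.ones(len(p))];print(np.linalg.lstsq(A,p[:,2],rcond=None)[0])
E
python3 bw.py 1
```

```text
wrist 4427
[ 18.  50. 152.] [[-67.0, 63.0, 12.0], [-33.0, 83.0, 14.0], [7.0, 99.0, 15.0], [46.0, 115.0, 16.0], [85.0, 140.0, 38.0]]
[ 0.04563584  0.01825089 15.73093933]
scene 977
[17. 39. 84.] [[-90.0, 22.0, 9.0], [-53.0, 44.0, 14.0], [-16.0, 70.0, 140.0], [29.0, 206.0, 152.0], [63.0, 238.0, 162.0]]
[-2.89192754e-02 -7.71626172e-01  1.84277082e+02]
```

Request:
{"name": "send_rows", "arguments": {"increments": [[-1,0,0,1,0],[-1,0,0,2,0],[-1,0,0,2.57,0],[-1,-0.3,0,2.57,0],[-1,-0.6,0,2.57,0],[-1,-0.85,0,2.57,0],[-1,-1.1,0,2.57,0],[-1,-1.35,0,2.57,0],[-1,-1.6,0,2.57,0],[-1,-1.85,0,2.57,0],[-1,-2.1,0,2.57,0],[-1,-2.2,0,2.57,0]]}}

```text
t: 13.95
tool_pos: [481.3, 31.1, 276.4]
orientation: [[0.012, 1.0, 0.001], [1.0, -0.012, 0.0], [0.0, 0.001, -1.0]]
contact_force: [2.2, 2.7, 1.5]
opening: 0.2
gripper_force: 1.6
```

Request:
{"name": "send_rows", "arguments": {"increments": [[-1,-0.12,0,0,0],[-1,-0.24,0,0,0],[-1,-0.36,0,0,0],[-1,-0.42,0,0,0],[-1,-0.46,0,0,0]]}}

```text
t: 14.45
tool_pos: [479.9, 14.2, 275.4]
orientation: [[0.01, 1.0, -0.002], [1.0, -0.01, -0.0], [-0.0, -0.002, -1.0]]
contact_force: [0.0, 4.0, -4.1]
opening: 0.8
gripper_force: 2.2
```

Request:
{"name": "send_rows", "arguments": {"increments": [[-1,-0.04,0,0,0],[-1,-0.08,0,0,0],[-1,-0.12,0,0,0],[-1,-0.16,0,0,0],[-1,-0.16,0,0,0]]}}

```text
t: 14.95
tool_pos: [480.6, 7.6, 276.1]
orientation: [[0.011, 1.0, -0.0], [1.0, -0.011, -0.0], [-0.0, -0.0, -1.0]]
contact_force: [0.0, 3.5, -3.5]
opening: 0.3
gripper_force: 1.9
```

Request:
{"name": "send_rows", "arguments": {"increments": [[-1,-0.04,0,0,0],[-1,-0.08,0,0,0],[-1,-0.12,0,0,0],[-1,-0.16,0,0,0],[-1,-0.16,0,0,0]]}}

```text
t: 15.45
tool_pos: [480.8, 1.3, 276.1]
orientation: [[0.011, 1.0, 0.0], [1.0, -0.011, 0.0], [0.0, 0.0, -1.0]]
contact_force: [-0.9, 5.5, -3.9]
opening: 0.5
gripper_force: 2.3
```

Request:
{"name": "send_rows", "arguments": {"increments": [[-1,-0.04,0,0,0],[-1,-0.08,0,0,0],[-1,-0.12,0,0,0],[-1,-0.12,0,0,0]]}}

```text
t: 15.85
tool_pos: [480.7, -2.6, 276.1]
orientation: [[0.01, 1.0, 0.0], [1.0, -0.01, 0.001], [0.001, -0.0, -1.0]]
contact_force: [-0.1, 7.3, -4.7]
opening: 0.5
gripper_force: 3.4
```

Request:
{"name": "send_rows", "arguments": {"increments": [[-1,-0.04,0,0,0],[-1,-0.08,0,0,0],[-1,-0.08,0,0,0]]}}

```text
t: 16.15
tool_pos: [480.7, -3.0, 276.1]
orientation: [[0.008, 1.0, -0.0], [1.0, -0.008, 0.004], [0.004, -0.0, -1.0]]
contact_force: [-0.4, 14.1, -3.8]
opening: 0.5
gripper_force: 7.2
```

Request:
{"name": "send_rows", "arguments": {"increments": [[-1,0,0,0,0],[-1,0.8,0,0,0],[-1,1.2,0,-0.8,-1],[1,2.4,-0.5,-1.2,-2],[1,3.6,-1,-1.2,-3],[1,4.8,-1.5,-1.2,-4],[1,6,-1.5,-1,-5],[1,6,-1.5,0,-6],[1,6,-1.5,1,-7],[1,6,-1.5,2,-8],[1,6,-1.5,3,-9],[1,6,-1.5,3,-9]]}}

```text
t: 17.35
tool_pos: [421.7, 231.3, 152.8]
orientation: [[-0.948, 0.318, -0.005], [0.318, 0.948, -0.007], [0.002, -0.008, -1.0]]
contact_force: [-1.7, 0.1, -0.1]
opening: 68.9
gripper_force: 0.0
```

```bash
python3 - <<'E'
from h import *
from fit import fit
st()
im,W=wrist();hsv=cv2.cvtColor(im,cv2.COLOR_RGB2HSV)
m=(np.hypot(W[...,0]-415,W[...,1]-235)<125)&(hsv[...,1]>26)&(hsv[...,0]<28)&(W[...,2]<45)&(W[...,2]>-8)
n,l,s,_=cv2.connectedComponentsWithStats(m.astype(np.uint8));k=1+np.argmax(s[1:,4]);m=l==k
P=W[m];print(len(P),np.percentile(P[:,2],[2,50,98]).round(1));fit(P,1,2.834,(420,237))
im,d=grab("top");W=world("top",d)
m=np.zeros((480,640),bool);m[170:208,308:343]=1
p=W[m];p=p[~np.isnan(p[:,0])];A=np.c_[p[:,:2],np.ones(len(p))];print("plane",np.linalg.lstsq(A,p[:,2],rcond=None)[0])
q=W[150:245,235:410];q=q[~np.isnan(q[...,0])];k=q[(q[:,2]>245)&(q[:,0]<510)];print("knob",len(k),k.mean(0),k.min(0),k.max(0))
E
python3 bw.py 1|head -2
```

```text
t 17.35 pos [421.7 231.3 152.8] F [-1.7  0.1 -0.1] op 68.94494914468831 g 0.0
[[-0.948, 0.318, -0.005], [0.318, 0.948, -0.007], [0.002, -0.008, -1.0]] [-0.97  0.3   0.4   2.11 -0.16  0.77  0.78]
14255 [ 0.9  2.7 26. ]
mid [420.781 241.67    2.833] cost 3.0 x [-63.  86.] y [-29. -25.  70.  75.]
plane [-2.81497378e-02  6.12184613e-01  1.68432933e+02]
knob 578 [451.02097893 167.14763477 469.17254456] [418.45694696 -47.22309881 246.45632725] [499.27478141 243.90640586 547.02725391]
wrist 12
[17. 67. 90.] [[-92.0, 75.0, 13.0], [-91.0, 77.0, 14.0], [-16.0, 79.0, 15.0], [-15.0, 124.0, 96.0], [-14.0, 125.0, 97.0]]
```

```bash
python3 - <<'E'
from h import *
from fit import fit
st()
im,W=wrist();hsv=cv2.cvtColor(im,cv2.COLOR_RGB2HSV)
m=(np.hypot(W[...,0]-415,W[...,1]-235)<125)&(hsv[...,1]>26)&(hsv[...,0]<28)&(W[...,2]<45)&(W[...,2]>-8)
n,l,s,_=cv2.connectedComponentsWithStats(m.astype(np.uint8));k=1+np.argmax(s[1:,4]);m=l==k
P=W[m];fit(P,1,2.834,(420,237));st()
E
```

```text
t 17.55 pos [425.  234.4 158.4] F [-0.1  0.3  0.8] op 84.73947390477397 g 0.0
[[-0.947, 0.322, 0.003], [0.322, 0.947, 0.002], [-0.002, 0.003, -1.0]] [-0.97  0.29  0.4   2.11 -0.16  0.77  0.77]
mid [420.436 241.779   2.835] cost 2.9 x [-62.  86.] y [-30. -25.  70.  76.]
t 17.6 pos [424.9 234.7 158.4] F [-0.2 -0.7 -0.1] op 86.40568761926701 g 0.0
[[-0.947, 0.322, 0.003], [0.322, 0.947, 0.002], [-0.002, 0.003, -1.0]] [-0.97  0.29  0.4   2.11 -0.16  0.77  0.77]
```

Request:
{"name": "send_rows", "arguments": {"increments": [[1,0.16,0.13,1,-0.15],[1,0.16,0.13,2,-0.15],[1,0.16,0.13,2.7,-0.15],[1,0.16,0.13,3.15,-0.15],[1,0.16,0.13,3.28,-0.15],[1,0.16,0.13,3.28,-0.15],[-1,0.16,0.13,3.28,-0.15],[-1,0.16,0.13,3.28,-0.15],[-1,0.16,0.13,3.28,-0.15],[-1,0.16,0.13,3.28,-0.15],[-1,0.16,0.13,3.28,-0.15],[-1,0.16,0.13,3.28,-0.15]]}}

```text
t: 18.8
tool_pos: [418.9, 241.1, 25.2]
orientation: [[-0.954, 0.299, 0.0], [0.299, 0.954, 0.0], [-0.0, 0.0, -1.0]]
contact_force: [-1.5, 0.1, 3.4]
opening: 49.7
gripper_force: 20.0
```

Request:
{"name": "send_rows", "arguments": {"increments": [[-1,0,0,0,0],[-1,0,0,-1,0],[-1,0,0,-2,0],[-1,0,0,-3,0],[-1,0,0,-4,0],[-1,0,0,-5,0],[-1,0,0,-6,0],[-1,0,0,-7,0],[-1,0,0,-8,0],[-1,0,0,-8.8,0],[-1,0,0,-8.8,0],[-1,0,0,-8.8,0]]}}

```text
t: 20.0
tool_pos: [418.6, 240.9, 376.6]
orientation: [[-0.954, 0.299, -0.0], [0.299, 0.954, 0.0], [0.0, 0.0, -1.0]]
contact_force: [-0.4, -0.9, -2.0]
opening: 49.8
gripper_force: 20.0
```

```bash
python3 - <<'E'
from h import *
st()
im,W=wrist();cv2.imwrite("pics/w3.png",im[:,:,::-1])
hsv=cv2.cvtColor(im,cv2.COLOR_RGB2HSV)
o=bot.get_obs();T=(W-o["tool_pos"])@np.array(o["orientation"])
m=(hsv[...,0]<28)&(hsv[...,1]>26)&(np.abs(T[...,2])<40)&(np.abs(T[...,1])<100)
p=T[m];print(m.sum(),np.percentile(p,[1,50,99],axis=0).round(1).tolist())
E
python3 bw.py 1|head -2
```

```text
t 20.0 pos [418.6 240.9 376.6] F [-0.4 -0.9 -2. ] op 49.75991826410275 g 19.984102668240666
[[-0.954, 0.299, -0.0], [0.299, 0.954, 0.0], [0.0, 0.0, -1.0]] [-1.09  0.03  0.45  1.84 -0.01  1.27  0.64]
40973 [[-62.8, -68.5, -35.8], [30.2, -3.7, 21.5], [84.3, 34.1, 23.1]]
wrist 35
[17. 43. 55.] [[37.0, 39.0, 64.0], [41.0, 39.0, 68.0], [44.0, 40.0, 74.0], [52.0, 40.0, 79.0], [57.0, 41.0, 88.0]]
```

Request:
{"name": "send_rows", "arguments": {"increments": [[-1,-0.9,-0.4,0,-0.5],[-1,-1.8,-0.8,0,-1],[-1,-2.7,-1.2,0,-1.5],[-1,-3.6,-1.6,0,-2],[-1,-4.5,-2,0,-2.38],[-1,-5.4,-2.4,0,-2.38],[-1,-6.3,-2.8,0,-2.38],[-1,-6.87,-3.11,0,-2.38],[-1,-6.87,-3.11,0,-2.38],[-1,-6.87,-3.11,0,-2.38],[-1,-6.87,-3.11,0,-2.38]]}}

```text
t: 21.25
tool_pos: [643.1, 41.4, 376.0]
orientation: [[-1.0, -0.03, -0.002], [-0.03, 1.0, 0.0], [0.002, 0.001, -1.0]]
contact_force: [-0.2, 0.4, -0.5]
opening: 49.9
gripper_force: 20.0
```

```bash
python3 - <<'E'
from h import *
st()
im,d=grab("scene")
cv2.imwrite("pics/s5.png",cv2.resize(im[130:390,270:530,::-1],(600,600)))
E
```

```text
t 21.25 pos [643.1  41.4 376. ] F [-0.2  0.4 -0.5] op 49.923137385223 g 19.98417891561985
[[-1.0, -0.03, -0.002], [-0.03, 1.0, 0.0], [0.002, 0.001, -1.0]] [-0.61  0.38  0.63  1.49 -0.23  1.34  1.64]
```

View pics/s5.png

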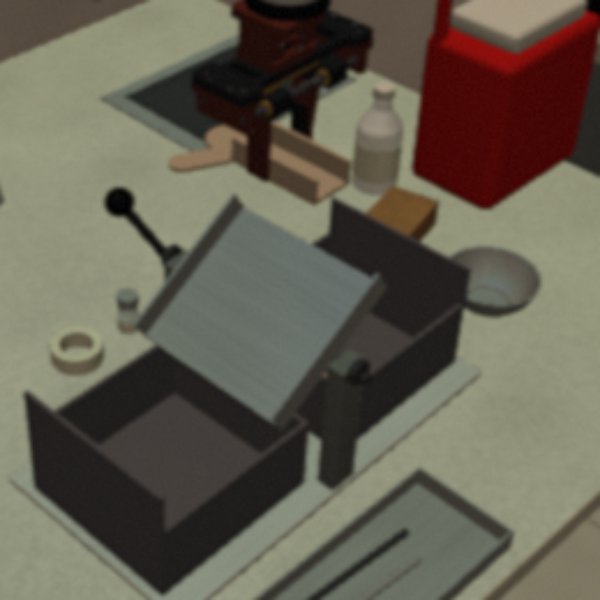

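The right-hand splint is held over the pan, centred near (270,155) with its wing at (195,160) pointing downslope. The lever (120,200) leans right. Next I lower and release it.

Request:
{"name": "send_rows", "arguments": {"increments": [[-1,0,0,1,0],[-1,0,0,2,0],[-1,0,0,3,0],[-1,0,0,3.4,0],[-1,0,0,3.65,0],[-1,0,0,3.65,0],[-1,0,0,3.65,0]]}}

```text
t: 22.0
tool_pos: [644.8, 40.2, 232.7]
orientation: [[-1.0, -0.029, 0.003], [-0.029, 1.0, 0.0], [-0.003, 0.0, -1.0]]
contact_force: [0.4, 0.3, -1.1]
opening: 49.5
gripper_force: 20.0
```

Request:
{"name": "send_rows", "arguments": {"increments": [[0.4,0,0,0,0],[0.4,0,0,0,0],[0.4,0,0,-0.5,0],[0.4,0,0,-1.5,0],[0.4,0,0,-2.5,0],[0.4,0,0,-3.5,0],[0.4,0,0,-3.8,0],[0.4,0,0,-3.8,0],[0.4,1,0,-3.8,0],[0.4,2,0,-3.8,0],[0.4,3,0,-3.8,0],[0.4,3.5,0,-3.8,0]]}}

```text
t: 23.2
tool_pos: [500.5, 35.8, 381.0]
orientation: [[-1.0, -0.029, -0.004], [-0.029, 1.0, 0.0], [0.004, 0.0, -1.0]]
contact_force: [0.8, -0.1, 0.8]
opening: 61.7
gripper_force: 0.0
```

Request:
{"name": "send_rows", "arguments": {"increments": [[0.4,0.5,0,0,0],[0.4,0.5,0,0,0],[0.4,0.5,0,0,0],[0.4,0.5,0,0,0],[0.4,0.5,0,0,0],[0.4,0.5,0,0,0],[0.4,0.5,0,0,0],[0.4,0.5,0,0,0]]}}

```text
t: 24.0
tool_pos: [484.0, 35.5, 382.8]
orientation: [[-1.0, -0.028, -0.0], [-0.028, 1.0, -0.0], [0.0, -0.0, -1.0]]
contact_force: [1.1, 0.0, 0.0]
opening: 61.7
gripper_force: 0.0
```

```bash
python3 bin.py -1 pics/b2.png; python3 bw.py -1; echo L; python3 bw.py 1
```

```text
t 24.0 pos [484.   35.5 382.8] F [1.1 0.  0. ] op 61.734290498843386 g 0.0
[[-1.0, -0.028, -0.0], [-0.028, 1.0, -0.0], [0.0, -0.0, -1.0]] [-0.8   0.03  0.62  1.83 -0.02  1.29  1.43]
771 [[-67.0, -187.0, 5.0], [-27.0, -166.0, 12.0], [11.0, -151.0, 15.0], [49.0, -135.0, 19.0], [84.0, -111.0, 41.0]]
[ 0.0284594   0.02250603 19.94211564]
773 [[-66.0, -188.0, 5.0], [-26.0, -166.0, 12.0], [11.0, -151.0, 15.0], [48.0, -135.0, 19.0], [85.0, -112.0, 40.0]]
[ 0.02505868  0.02215868 19.70596443]
wrist 1893
[ 18.  52. 163.] [[-62.0, -184.0, 12.0], [-38.0, -164.0, 14.0], [-21.0, -151.0, 14.0], [11.0, -135.0, 15.0], [59.0, -100.0, 38.0]]
[ 0.06075627 -0.06002048  8.48514277]
scene 1105
[ 15.  72. 105.] [[-87.0, -237.0, 9.0], [-41.0, -148.0, 13.0], [-7.0, -130.0, 16.0], [25.0, -112.0, 21.0], [72.0, -35.0, 149.0]]
[ 2.98438747e-02 -8.17929420e-01 -7.76265134e+01]
L
wrist 1149
[ 18.  48. 164.] [[-65.0, 53.0, 12.0], [-53.0, 75.0, 14.0], [-45.0, 97.0, 14.0], [-37.0, 117.0, 15.0], [-26.0, 139.0, 16.0]]
[-1.25140042e-01 -8.39748848e-03  9.75254939e+00]
scene 250
[12. 35. 63.] [[-31.0, 32.0, 7.0], [-2.0, 198.0, 11.0], [13.0, 215.0, 12.0], [31.0, 227.0, 15.0], [87.0, 241.0, 147.0]]
[  0.61166851   0.23909134 -34.13902865]
```

View pics/b2.png

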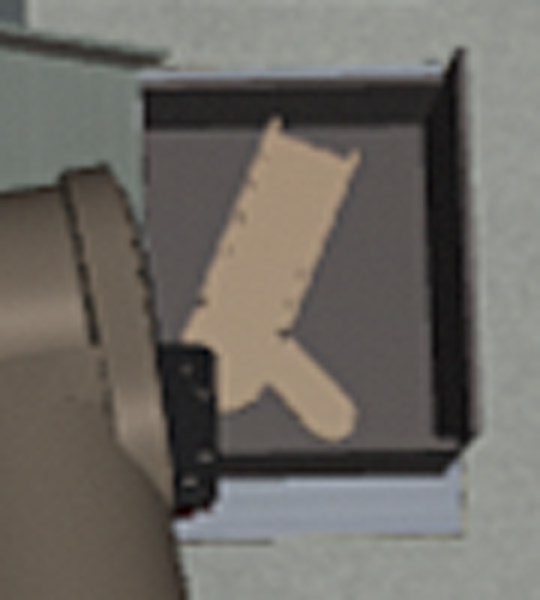

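The picture shows the right-hand splint flat on the right bin's floor at about (270,280). The left-hand splint is flat in the left bin at z ≈ 14. The arm is clear of everything, so I hand in.

```bash
python3 -c "
from cell import bot
print(bot.hand_in())"
```

```text
the job is handed in; nothing more can be done
None
```

I sorted both splints through the pan, left-hand first, and handed the job in at about 24 s; each lies flat in its own bin, but the hand-in returned no verdict.

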